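# Make up the strap-cutter arbor on its stand

## Robot

A 7-joint arm with a two-finger parallel gripper is mounted at the origin on the work surface; the furniture and walls round the work are solid. World frame = base frame: x ahead of the robot, y to its left, z up, the work surface at z = 0. Lengths are in mm, angles in degrees, forces in N, time in s.
With the tool pointing down it reaches from about 425 to 925 mm from the base axis. Payload 6.8 kg.
Tool frame: the origin (TCP) lies at the very end of the fingers, on their centre line; the grasp point (between the pads) lies 19 mm behind it; z points along the fingers, y is the line along which they close (so a half turn about z gives the same grasp; the last joint's range is limited). The gripper opens to 88 mm and grips with 3 to 60 N. Pads are 20 mm wide; open, the fingers measure 115 mm over their backs; the gripper's body (75 mm by 178 mm) begins 61 mm behind the grasp point.
Start: joints at [-69.849, 27.33, 1.283, 89.118, -0.659, 63.558, -4.761], TCP at [299.543, 604.914, 222.664] pointing down, gripper open.
Joint ranges: [-169.35, 169.35], [-19.33, 120.38], [-80.79, 83.38], [13.8, 139.57], [-78.32, 258.32], [9.67, 109.79], [-169.56, 169.56]. Speed limits (degrees/s): [136.94, 136.94, 180, 180, 180, 180, 180].

## Interface

Orientations are given as a 3x3 rotation matrix whose columns are the frame's x, y, z axes.
In Python, from workcell import * gives the robot as it stands.
- The arm moves only by the tool send_rows, never from a script. Its argument "rows" is a list of rows, each a list of 7 numbers: the shift along the tool's x, y, z each as a share of 0.04 m, from -1 to 1, then the turn, a rotation vector about the tool's x, y, z each as a share of 180 degrees, from -1 to 1, then the closure, from 0 (fully open) to 1 (shut). A call has 1 to 12 rows; each row shifts and turns the commanded pose from where the row before left it, along the tool's axes as they then stand; what a row does not reach is not made up. A row lasts 1/8 s, in which the tool goes at most 62.5 mm and 10.7 degrees, less where a joint would pass 70% of its speed; a pose out of reach is approached as far as the arm can. A call with a number of a shift or a turn outside -1 to 1 is refused whole. A call with a gripper value outside its range is refused whole. The fingers move at their own pace and stop on an object; "squeeze" is the grip in N (left out, the last holds). Time passes only in rows, so rows that do not move let the fingers close. It gives the time, the measured TCP pose, the force, the opening and the grip force at its end, in the units of the state.
- observe(): the state, without advancing time (a new reading comes with each control period).
- capture(name): name is "side" or "top" or "wrist"; returns a dict with "pixels" (400x640x3 uint8, blue, green, red), "depth" (400x640 float32, mm along the optical axis (not along the pixel's ray), 0 where there is no reading), "fx", "fy", "cx", "cy" (pixels), "R" (3x3) and "t" (3): a world point X has camera coordinates R X + t. Camera axes: x right, y down, z forward; pixel columns grow to the right and rows downward; lengths in mm; the calibration is good to about 2 mm. A picture is of the moment at which its call begins.
- close_job(): hands the job in; it is judged then, once.
The state is a dict: "time_s": time; "joints": joint angles; "joint_velocities": joint speeds; "joint_efforts": joint torques, N m; "tool_pos": TCP position; "tool_rot": TCP orientation; "wrist_force": force on the tool from outside, world axes, zero at the start; "torque": the same for the moment, N m; "gripper_width": finger opening in mm; "gripper_force": force on a finger pad.
Only numpy, scipy, OpenCV 4.12 (cv2) and the standard library are available. Lean on these libraries where they do the work, as an engineer would, in place of code of your own. Each camera call takes 0.05 s, during which the arm holds its last target. There are 200 camera calls.

## Task

Make up the strap cutter's arbor on its stand for the narrow stitching margin: first the round knife, then the narrow brass spacer, then the toothed marking wheel, and the black clamp collar last to hold them, each kept the way up it lies now and lowered (not dropped) over the shaft until it sits flat on the part below. The wide aluminium spacer is for another strap: leave it, and the other things on the bench, where they lie.

Things in the scene. Friction and masses are not known exactly. Their poses are not given: they have to be found in the camera images.
- arbor_stand: make-up stand, fixed: round teal cast foot 72 mm across and 10 mm high with three bolt heads, and in its middle an upright bright steel arbor. The seat is a flat shoulder 29 mm across, its face 18 mm above the bench; above it the shaft is 18 mm in diameter, straight up to 55 mm and then tapering to a blunt 5 mm nose whose tip is 64 mm above the bench. Origin: on the arbor's axis at bench height, z up.
- round_knife: round knife: bright plain-edged steel disc 60 mm across and 3 mm thick, lying flat with a dark grey hub, 34 mm in diameter, standing up from it to 12 mm total height: grip it by the hub. Bore 22 mm right through. Origin: centre of its underside, z up along the bore; round, so its yaw does not matter.
- brass_spacer: narrow spacer: plain brass ring, 40 mm outside diameter, 10 mm high. Bore 22 mm right through. Origin: centre of its underside, z up along the bore; round, so its yaw does not matter.
- marking_wheel: marking wheel: dark steel disc 58 mm across its teeth and 3 mm thick, with small teeth round the rim, lying flat with a blue hub, 34 mm in diameter, standing up from it to 12 mm total height: grip it by the hub. Bore 22 mm right through. Origin: centre of its underside, z up along the bore; round, so its yaw does not matter.
- clamp_collar: clamp collar: black ribbed ring, 38 mm in diameter up to 12 mm and 31 mm from there to its top at 16 mm height, narrower end up. Bore 22 mm right through. Origin: centre of its underside, z up along the bore; round, so its yaw does not matter.
- wide_spacer: wide spacer, NOT to be used: plain silver aluminium ring, 40 mm outside diameter, 22 mm high. Origin: centre of its underside.
- girth_ring: bystander: steel girth ring of round wire, 45 mm across, 8 mm high, lying flat. Origin: centre of its underside.
- beeswax: bystander: yellow block of beeswax, 32 x 46 x 18 mm. Origin: centre of its underside.
- buckle_2: bystander: brass-coloured roller buckle, 42 x 30 x 11 mm. Origin: centre of its underside.

How it is judged (in metres and radians):
On the way, in this order (a step that is already met when the one before it is completed fails the run):
1. the round knife sits flat in its place on the arbor (z of round_knife in the frame of arbor_stand between 0.015 and 0.021 m and horizontal distance between round_knife and arbor_stand below 0.005 m and angle between round_knife's own z axis and vertical below 0.1 rad), for 0.2 s.
2. the brass spacer sits flat in its place on the arbor (z of brass_spacer in the frame of arbor_stand between 0.027 and 0.033 m and horizontal distance between brass_spacer and arbor_stand below 0.005 m and angle between brass_spacer's own z axis and vertical below 0.1 rad), for 0.2 s.
3. the toothed marking wheel sits flat in its place on the arbor (z of marking_wheel in the frame of arbor_stand between 0.037 and 0.043 m and horizontal distance between marking_wheel and arbor_stand below 0.005 m and angle between marking_wheel's own z axis and vertical below 0.1 rad), for 0.2 s.
4. the clamp collar sits flat in its place on the arbor (z of clamp_collar in the frame of arbor_stand between 0.049 and 0.055 m and horizontal distance between clamp_collar and arbor_stand below 0.005 m and angle between clamp_collar's own z axis and vertical below 0.1 rad), for 0.2 s.
At the end, for the whole second after the job is handed in: On the arbor, from the seat up: knife, brass spacer, marking wheel, collar, all at rest, each within 3 mm of its height when fully down, within 5 mm of the arbor's axis and upright within 0.1 rad; wide spacer, girth ring, beeswax and buckle within 30 mm of where they lay (all of step 1 and all of step 2 and all of step 3 and all of step 4 and linear speed of each of round_knife, brass_spacer, marking_wheel, clamp_collar below 0.02 m/s and distance of each of wide_spacer, girth_ring, beeswax, buckle_2 from where it was at the start of the episode below 0.03 m); the robot touches nothing.
It fails at once if a part is dropped down the arbor (faster than 0.5 m/s on the shaft) ((horizontal distance between round_knife and arbor_stand below 0.012 m and height (world z) of round_knife below 0.07 m and linear speed of round_knife above 0.5 m/s) or (horizontal distance between brass_spacer and arbor_stand below 0.012 m and height (world z) of brass_spacer below 0.07 m and linear speed of brass_spacer above 0.5 m/s) or (horizontal distance between marking_wheel and arbor_stand below 0.012 m and height (world z) of marking_wheel below 0.07 m and linear speed of marking_wheel above 0.5 m/s) or (horizontal distance between clamp_collar and arbor_stand below 0.012 m and height (world z) of clamp_collar below 0.07 m and linear speed of clamp_collar above 0.5 m/s)).
It fails at once if the wide spacer, girth ring, beeswax or buckle is moved by more than 30 mm (distance of any of wide_spacer, girth_ring, beeswax, buckle_2 from where it was at the start of the episode above 0.03 m).
It also fails if it takes over 88 s, if anything falls off the work surface, if the arm or the gripper's body presses on something with over 40 N, if the wrist force passes 120 N, or if a joint passes its speed limit or range.

## Working session

There is one attempt and no reset: what is moved stays moved. The work goes in short steps, Python scripts to look and compute and a tool call to move; the robot and the scene stay as the last step left them, time stands still between calls to the robot, and variables do not carry over. Pictures are saved under pics/ and viewed, at most 14 in all, crops included, and the job is handed in when it is done.

Besides the shell and the picture viewer there is one more tool, called in YAML: its name, and indented under it one key for each argument. send_rows: Moves the arm, as the interface text tells. Its arguments: {"type":"object","properties":{"rows":{"type":"array","items":{"type":"array","items":{"type":"number"}}},"squeeze":{"type":"number"}},"required":["rows"]}

```bash
mkdir -p pics; python3 - <<'E'
from workcell import *
import cv2,numpy as np
s=observe(); print(s['time_s'],s['tool_pos'],np.round(s['tool_rot'],3).tolist(),s['gripper_width'])
for n in("top","side"):
    c=capture(n); cv2.imwrite(f"pics/{n}0.png",c["pixels"]); print(n,c['fx'],c['cx'],c['cy'],np.round(c['R'],3).tolist(),c['t'])
E
```

```text
0.0 [299.27889955 604.36591424 221.68693531] [[-0.896, 0.444, -0.001], [0.444, 0.896, -0.002], [-0.0, -0.002, -1.0]] 87.9616303130226
top 459.38951067012783 322.76680204559574 202.8528687157083 [[-0.018, -0.999, 0.033], [-0.981, 0.012, -0.195], [0.194, -0.036, -0.98]] [119.77852841 516.74175794 808.094337  ]
side 414.3673460128865 324.0853602533019 196.2832206287523 [[0.233, -0.972, 0.006], [-0.811, -0.198, -0.55], [0.536, 0.124, -0.835]] [  1.84384392 483.88941651 584.69760623]
```

View pics/top0.png

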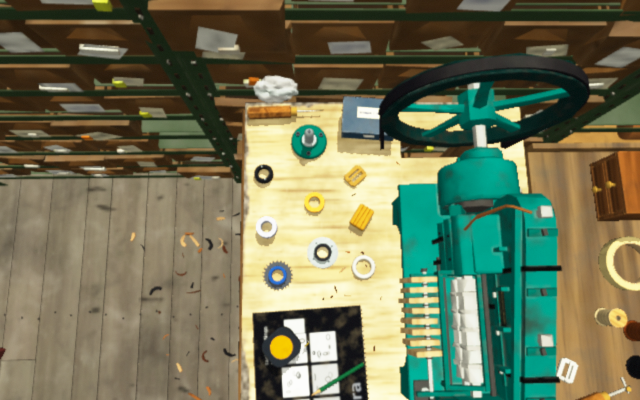

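View pics/side0.png

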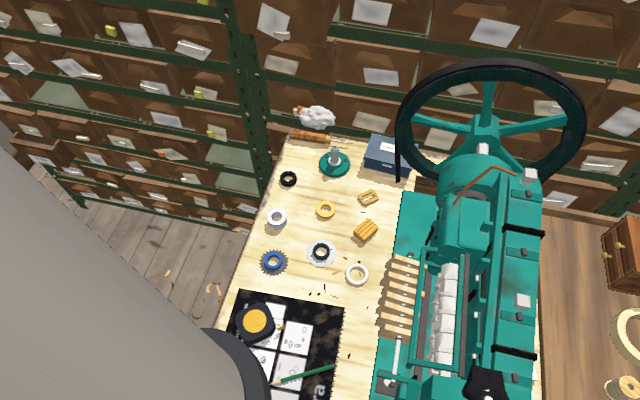

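The top view shows arbor (309,140), collar (263,173), brass spacer (314,202), buckle (355,175), wax (361,216), wide spacer (266,227), knife (322,252), girth ring (363,266) and marking wheel (278,274). The green machine and its handwheel stand to the right.

```bash
cat > h.py <<'E'
from workcell import *
import cv2,numpy as np
def cloud(c):
    v,u=np.indices(c['depth'].shape); d=c['depth'].astype(float)
    P=np.stack([(u-c['cx'])/c['fx']*d,(v-c['cy'])/c['fy']*d,d],-1)
    return (P-c['t'])@c['R']          # world points
def ray(c,u,v,z):
    d=c['R'].T@np.array([(u-c['cx'])/c['fx'],(v-c['cy'])/c['fy'],1]); o=-c['R'].T@c['t']
    return o+d*(z-o[2])/d[2]
def proj(c,X):
    p=c['R']@np.asarray(X,float)+c['t']; return np.array([c['fx']*p[0]/p[2]+c['cx'],c['fy']*p[1]/p[2]+c['cy']])
E
python3 - <<'E'
from h import *
c=capture('top'); W=cloud(c); ok=c['depth']>0
S=dict(arbor=(309,140,5),collar=(263,173,14),brass=(314,202,9),buckle=(355,175,11),wax=(361,216,18),wide=(266,227,22),knife=(322,252,10),girth=(363,266,8),wheel=(278,274,10))
for n,(u,v,z) in S.items():
    r0=ray(c,u,v,z); m=ok&(W[...,2]>2)&(W[...,2]<80)&(np.hypot(W[...,0]-r0[0],W[...,1]-r0[1])<42)
    P=W[m]; print(n,r0.round(0),'mid',((np.percentile(P,2,0)+np.percentile(P,98,0))/2).round(1),'ext',np.ptp(P,axis=0).round(0))
# tall things near the work area
for z0,z1 in((30,60),(60,120),(120,200),(200,600)):
    m=ok&(W[...,2]>z0)&(W[...,2]<z1)&(W[...,0]>350)&(W[...,0]<900)&(W[...,1]>-250)&(W[...,1]<400); P=W[m]
    print(z0,z1,len(P)); 
    for x in range(350,900,50):
        q=P[(P[:,0]>=x)&(P[:,0]<x+50)]
        if len(q)>5: print('  x',x,'y max',q[:,1].max().round(),'min',q[:,1].min().round(), 'n',len(q))
E
```

```text
arbor [657. 136.   5.] mid [655.1 136.4  32.7] ext [83. 81. 65.]
collar [586. 227.  14.] mid [586.5 226.6  10.4] ext [82. 79. 18.]
brass [528. 128.   9.] mid [527.9 126.9   7.8] ext [80. 79. 13.]
buckle [581.  46.  11.] mid [581.6  46.    7.5] ext [79. 82. 12.]
wax [498.  38.  18.] mid [497.5  37.3  11.8] ext [82. 81. 21.]
wide [478. 220.  22.] mid [477.5 220.3  13.6] ext [82. 81. 24.]
knife [430. 114.  10.] mid [431.5 114.5   8.2] ext [81. 78. 14.]
girth [403.  36.   8.] mid [403.2  37.8   6.3] ext [80. 83. 11.]
wheel [390. 198.  10.] mid [389.7 199.    8.1] ext [81. 80. 14.]
30 60 4227
  x 450 y max -23.0 min -25.0 n 41
  x 500 y max -24.0 min -25.0 n 45
  x 600 y max 144.0 min -227.0 n 616
  x 650 y max 146.0 min -177.0 n 994
  x 700 y max 244.0 min -10.0 n 1015
  x 750 y max 400.0 min -250.0 n 1515
60 120 8476
  x 350 y max -16.0 min -137.0 n 505
  x 400 y max -16.0 min -79.0 n 808
  x 450 y max -16.0 min -102.0 n 914
  x 500 y max -16.0 min -84.0 n 613
  x 600 y max 140.0 min -250.0 n 1167
  x 650 y max 144.0 min -250.0 n 235
  x 700 y max 235.0 min 171.0 n 230
  x 750 y max 400.0 min -193.0 n 4003
120 200 12442
  x 350 y max -7.0 min -140.0 n 1496
  x 400 y max -18.0 min -78.0 n 727
  x 450 y max -18.0 min -139.0 n 729
  x 500 y max -18.0 min -83.0 n 403
  x 550 y max -105.0 min -168.0 n 225
  x 600 y max 23.0 min -231.0 n 1295
  x 650 y max 22.0 min -218.0 n 160
  x 700 y max 294.0 min 163.0 n 19
  x 750 y max 400.0 min -250.0 n 7370
  x 800 y max 168.0 min 155.0 n 10
  x 850 y max 166.0 min 164.0 n 8
200 600 37831
  x 350 y max -52.0 min -184.0 n 3513
  x 400 y max -69.0 min -180.0 n 3880
  x 450 y max -68.0 min -180.0 n 2760
  x 500 y max -67.0 min -184.0 n 2253
  x 550 y max -103.0 min -165.0 n 336
  x 600 y max 22.0 min -250.0 n 6374
  x 650 y max 331.0 min -248.0 n 6841
  x 700 y max 331.0 min -142.0 n 786
  x 750 y max 400.0 min -250.0 n 10639
  x 800 y max 165.0 min -249.0 n 449
```

send_rows:
  rows:
    - [0, 0, 0, 0, 0, -0.0489, 0]
    - [0, 0, 0, 0, 0, -0.0489, 0]
    - [0, 0, 0, 0, 0, -0.0489, 0]
    - [0, 0, 0, 0, 0, 0, 0]
  squeeze: 20

```text
time_s: 0.65
tool_pos: [299.6, 604.7, 222.3]
tool_rot: [[-1.0, 0.0, -0.0], [0.0, 1.0, -0.0], [0.0, -0.0, -1.0]]
wrist_force: [-0.2, 0.3, -0.9]
gripper_width: 88.5
gripper_force: 0.0
```

send_rows:
  rows:
    - [-0.25, -0.94, 0, 0, 0, 0, 0]
    - [-0.25, -0.94, 0, 0, 0, 0, 0]
    - [-0.25, -0.94, 0, 0, 0, 0, 0]
    - [-0.25, -0.94, 0, 0, 0, 0, 0]
    - [-0.25, -0.94, 0, 0, 0, 0, 0]
    - [-0.25, -0.94, 0, 0, 0, 0, 0]
    - [-0.25, -0.94, 0, 0, 0, 0, 0]
    - [-0.25, -0.94, 0, 0, 0, 0, 0]
    - [-0.25, -0.94, 0, 0, 0, 0, 0]
    - [-0.25, -0.94, 0, 0, 0, 0, 0]
    - [-0.25, -0.94, 0, 0, 0, 0, 0]
    - [0, 0, 0, 0, 0, 0, 0]

```text
time_s: 2.15
tool_pos: [410.6, 188.6, 222.7]
tool_rot: [[-1.0, 0.007, 0.0], [0.007, 1.0, -0.0], [-0.0, -0.0, -1.0]]
wrist_force: [0.3, 0.3, -0.3]
gripper_width: 87.6
gripper_force: 0.0
```

Good spot to look: wheel and knife are both near.

```bash
python3 - <<'E'
from h import *
c=capture('wrist'); cv2.imwrite("pics/w1.png",c["pixels"]); s=observe()
print(c['fx'],c['R'].round(3).tolist(),(-c['R'].T@c['t']).round(1),s['tool_pos'],s['joints'])
for n,p in dict(wheel=(390,199,12),knife=(431,114,12),brass=(528,127,10),collar=(586,227,16),wide=(478,220,22)).items(): print(n,proj(c,p).round())
E
```

```text
337.59611189580613 [[0.008, 1.0, -0.001], [0.959, -0.007, 0.283], [0.283, -0.003, -0.959]] [331.3 190.3 385.3] [410.19734089 190.59252086 222.76695161] [-37.62485241   5.98134013   5.17619118 118.56680777  -0.67578133
  55.45942948  57.6532993 ]
wheel [329. 156.]
knife [254. 192.]
brass [270. 268.]
collar [351. 311.]
wide [347. 233.]
```

View pics/w1.png

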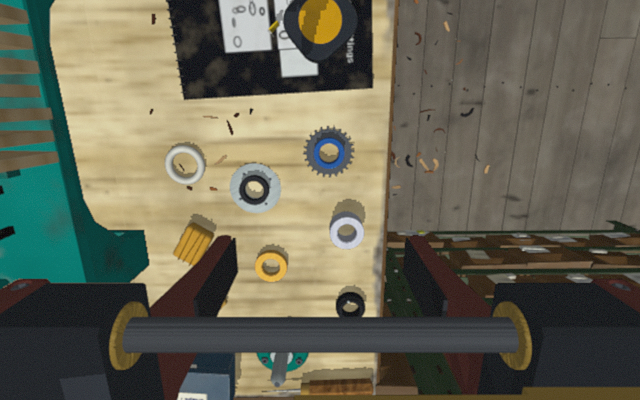

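The wrist view shows knife (256,187), wheel (329,153), brass (271,265), collar (350,305), wide spacer (346,231), girth ring (185,163) and arbor nose (280,380).

```bash
cat >> h.py <<'E'
PARTS=dict(wheel=(390,199,12),knife=(431,114,12),brass=(528,127,10),collar=(586,227,16),wide=(478,220,22))
def locate(c,names,r=20,pos=None):
    W=cloud(c); ok=c['depth']>0; out={}
    for n in names:
        x,y,h=(pos or PARTS)[n]; d=np.hypot(W[...,0]-x,W[...,1]-y)
        b=ok&(d>35)&(d<45)&(abs(W[...,2])<8); zb=np.median(W[b][:,2]) if b.sum()>20 else 0
        m=ok&(d<r+12)&(W[...,2]-zb>h-3.5)&(W[...,2]-zb<h+4); vu=np.argwhere(m)
        hull=cv2.convexHull(vu[:,::-1].astype(np.float32)); (u,v),ax,_=cv2.fitEllipse(hull)
        X=ray(c,u,v,h); P=W[m]
        out[n]=X; print(n,'zb',zb.round(1),'n',m.sum(),'ray',X.round(1),'mid',((P.max(0)+P.min(0))/2).round(1),'ext',np.ptp(P,axis=0).round(1))
    return out
E
python3 - <<'E'
from h import *
for n in('wrist','top','side'): print(n); locate(capture(n),['wheel','knife','brass','wide','collar'])
E
```

```text
wrist
wheel zb 0.6 n 444 ray [387.1 199.6  12. ] mid [386.9 199.4  11.9] ext [33.1 33.3  5.6]
knife zb 0.6 n 412 ray [429.  113.7  12. ] mid [429.4 113.6  11.8] ext [33.9 33.7  5.2]
brass zb 0.5 n 566 ray [526.5 128.3  10. ] mid [527.  128.1   9.8] ext [39.  39.7  5.6]
wide zb 0.5 n 640 ray [477.6 219.9  22. ] mid [478.  220.1  22.2] ext [39.6 39.4  5.6]
collar zb 0.4 n 264 ray [583.1 226.8  16. ] mid [581.4 226.9  15.7] ext [27.9 34.3  5.5]
topTraceback (most recent call last):
  File "<stdin>", line 2, in <module>
  File "h.py", line 19, in locate
    hull=cv2.convexHull(vu[:,::-1].astype(np.float32)); (u,v),ax,_=cv2.fitEllipse(hull)
                                                                   ~~~~~~~~~~~~~~^^^^^^
cv2.error: OpenCV(4.12.0) /io/opencv/modules/imgproc/src/shapedescr.cpp:356: error: (-215:Assertion failed) n >= 0 && (depth == CV_32F || depth == CV_32S) in function 'fitEllipseNoDirect'
```

send_rows:
  rows:
    - [-0.23, -0.96, 0, 0, 0, 0, 0]
    - [-0.23, -0.96, 0, 0, 0, 0, 0]
    - [0, 0, 0.9, 0, 0, 0, 0]
    - [0, 0, 0.9, 0, 0, 0, 0]
    - [0, 0, 0.9, 0, 0, 0, 0]
    - [0, 0, 0.9, 0, 0, 0, 0]
    - [0, 0, 0.4, 0, 0, 0, 0]
    - [0, 0, 0, 0, 0, 0, 0]
    - [0, 0, 0, 0, 0, 0, 0]

```text
time_s: 3.42
tool_pos: [428.9, 115.6, 63.2]
tool_rot: [[-1.0, -0.002, 0.001], [-0.002, 1.0, 0.001], [-0.001, 0.001, -1.0]]
wrist_force: [-0.1, 0.1, 1.0]
gripper_width: 87.7
gripper_force: 0.0
```

```bash
python3 - <<'E'
from h import *
c=capture('wrist'); locate(c,['knife']); s=observe(); print(s['tool_pos'],s['tool_rot'].round(4).tolist())
E
```

```text
knife zb 0.5 n 1182 ray [428.7 113.4  12. ] mid [429.3 113.5  11.7] ext [34.2 33.2  5.3]
[429.08439862 115.45361323  63.41207334] [[-1.0, -0.0016, 0.0013], [-0.0016, 1.0, 0.0008], [-0.0013, 0.0008, -1.0]]
```

send_rows:
  rows:
    - [0, -0.05, 0.5, 0, 0, 0, 0]
    - [0, 0, 0.5, 0, 0, 0, 0]
    - [0, 0, 0.3, 0, 0, 0, 0]
    - [0, 0, 0.1, 0, 0, 0, 0]
    - [0, 0, 0.05, 0, 0, 0, 0]
    - [0, 0, 0, 0, 0, 0, 0]

```text
time_s: 4.22
tool_pos: [428.8, 112.8, 5.0]
tool_rot: [[-1.0, -0.001, 0.001], [-0.001, 1.0, 0.0], [-0.001, 0.0, -1.0]]
wrist_force: [-0.4, -0.7, 0.5]
gripper_width: 87.9
gripper_force: 0.0
```

send_rows:
  rows:
    - [0, 0, 0, 0, 0, 0, 0.5]
    - [0, 0, 0, 0, 0, 0, 0.65]
    - [0, 0, 0, 0, 0, 0, 0.8]
    - [0, 0, 0, 0, 0, 0, 0.8]
    - [0, 0, 0, 0, 0, 0, 0.8]
    - [0, 0, 0, 0, 0, 0, 0.8]
  squeeze: 25

```text
time_s: 4.97
tool_pos: [428.4, 112.6, 4.6]
tool_rot: [[-1.0, -0.001, -0.0], [-0.001, 1.0, -0.0], [0.0, -0.0, -1.0]]
wrist_force: [0.3, 0.3, 1.0]
gripper_width: 33.4
gripper_force: 25.0
```

send_rows:
  rows:
    - [0, 0, -0.2, 0, 0, 0, 0.8]
    - [0, 0, -0.8, 0, 0, 0, 0.8]
    - [0, 0, -0.9, 0, 0, 0, 0.8]
    - [0, 0, -0.9, 0, 0, 0, 0.8]
    - [-0.75, 0.2, 0, 0, 0, 0, 0.8]
    - [-0.75, 0.2, 0, 0, 0, 0, 0.8]
    - [-0.75, 0.15, 0, 0, 0, 0, 0.8]
    - [-0.75, 0, 0, 0, 0, 0, 0.8]
    - [0, 0, 0, 0, 0, 0, 0.8]
    - [0, 0, 0, 0, 0, 0, 0.8]

```text
time_s: 6.22
tool_pos: [547.5, 134.6, 116.6]
tool_rot: [[-1.0, -0.001, -0.001], [-0.001, 1.0, -0.0], [0.001, -0.0, -1.0]]
wrist_force: [-0.1, 0.1, -1.4]
gripper_width: 32.7
gripper_force: 25.0
```

```bash
python3 - <<'E'
from h import *
s=observe(); print(s['tool_pos'],s['tool_rot'].round(4).tolist(),s['wrist_force'])
T=None
for n in('wrist','top','side'):
    c=capture(n); W=cloud(c); cv2.imwrite(f"pics/a_{n}.png",c['pixels'])
    m=(c['depth']>0)&(np.hypot(W[...,0]-656,W[...,1]-136)<25)
    for a,b in((58,70),(30,54),(17,21)):
        q=W[m&(W[...,2]>a)&(W[...,2]<b)]
        if len(q): print(n,a,len(q),((q.max(0)+q.min(0))/2).round(1),np.ptp(q,axis=0).round(1))
    hsv=cv2.cvtColor(c['pixels'],cv2.COLOR_BGR2HSV); M=cv2.inRange(hsv,(75,120,40),(95,255,255))>0
    d=np.hypot(W[...,0]-656,W[...,1]-136); q=M&(d<48)&(c['depth']>0)&(W[...,2]<14)
    if q.sum()>50:
        hull=cv2.convexHull(np.argwhere(q)[:,::-1].astype(np.float32)); e=cv2.fitEllipse(hull); print(n,'foot',ray(c,*e[0],8).round(1),e[1])
    P=W[q]; 
    if len(P): print('  mid',((P.max(0)+P.min(0))/2).round(1),np.ptp(P,axis=0).round(1))
E
```

```text
[547.47950387 134.55071841 116.57618646] [[-1.0, -0.0009, -0.0012], [-0.0009, 1.0, -0.0003], [0.0012, -0.0003, -1.0]] [-0.10710716  0.09548198 -1.37506436]
wrist 58 35 [654.8 137.1  63.7] [5.1 9.3 5.4]
wrist 30 15 [643.6 137.2  31. ] [2.  8.5 1.8]
wrist 17 218 [647.2 136.9  19. ] [12.3 27.8  3.9]
wrist foot [652.5 136.2   8. ] (73.79381561279297, 75.70779418945312)
  mid [637.8 135.9   7.8] [43.3 69.6 12.4]
```

View pics/a_wrist.png

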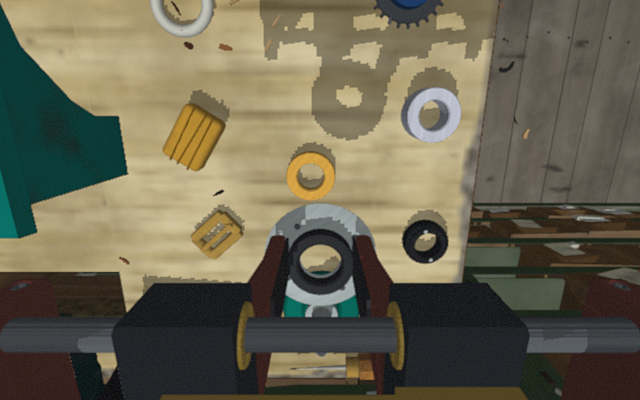

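The knife is held level with its bore at (322,260). The arbor shows just beyond it at (322,312).

```bash
cat >> h.py <<'E'
def inhand(c,tcp,ztop,r=24):
    W=cloud(c); d=np.hypot(W[...,0]-tcp[0],W[...,1]-tcp[1])
    m=(c['depth']>0)&(d<r)&(abs(W[...,2]-ztop)<3)
    P=W[m]; print('hand n',m.sum(),'z',np.median(P[:,2]).round(1),'lo',P.min(0).round(1),'hi',P.max(0).round(1))
    # bore: hole pixels (much deeper) near tcp
    k=proj(c,[tcp[0],tcp[1],ztop]); hole=((c['depth']>0)&(W[...,2]<ztop-9)).astype(np.uint8)
    n,L,st,ce=cv2.connectedComponentsWithStats(hole)
    for i in range(1,n):
        if st[i,4]>60 and np.hypot(*(ce[i]-k))<18:
            x,y,w,h,a=st[i]; print('bore blob',a,'L/R/T/B',ray(c,x-.5,y,ztop)[:2].round(1),ray(c,x+w-.5,y,ztop)[:2].round(1),ray(c,ce[i][0],y-.5,ztop).round(1),ray(c,ce[i][0],y+h-.5,ztop-12).round(1))
E
python3 - <<'E'
from h import *
s=observe(); c=capture('wrist'); inhand(c,s['tool_pos'],s['tool_pos'][2]-5+12)
E
```

```text
hand n 2248 z 124.4 lo [531.  114.4 120.7] hi [565.6 155.3 126.7]
bore blob 1003 L/R/T/B [537.4 125.5] [537.3 146.5] [537.1 135.9 123.7] [562.2 136.  111.7]
```

send_rows:
  rows:
    - [-0.7, 0.02, 0, 0, 0, 0, 0.8]
    - [-0.7, 0, 0, 0, 0, 0, 0.8]
    - [-0.7, 0, 0, 0, 0, 0, 0.8]
    - [-0.57, 0, 0, 0, 0, 0, 0.8]
    - [0, 0, 0.4, 0, 0, 0, 0.8]
    - [0, 0, 0.4, 0, 0, 0, 0.8]
    - [0, 0, 0, 0, 0, 0, 0.8]
    - [0, 0, 0, 0, 0, 0, 0.8]

```text
time_s: 7.42
tool_pos: [654.6, 135.8, 84.6]
tool_rot: [[-1.0, -0.001, -0.001], [-0.001, 1.0, -0.0], [0.001, -0.0, -1.0]]
wrist_force: [-0.9, -0.3, -0.5]
gripper_width: 32.7
gripper_force: 25.0
```

```bash
python3 - <<'E'
from h import *
s=observe(); t=s['tool_pos']; print(t); c=capture('wrist'); inhand(c,t,t[2]-5+12)
k=proj(c,[t[0],t[1],t[2]]).astype(int); p=c['pixels'][max(k[1]-60,0):k[1]+60,k[0]-80:k[0]+80]; cv2.imwrite('pics/b.png',cv2.resize(p,None,fx=4,fy=4))
W=cloud(c); m=(c['depth']>0)&(np.hypot(W[...,0]-655,W[...,1]-137)<14)&(W[...,2]>35)&(W[...,2]<67); q=W[m]
if len(q): print('nose',len(q),q.min(0).round(1),q.max(0).round(1))
E
```

```text
[654.64064029 135.80480968  84.56972056]
hand n 2228 z 92.1 lo [638.  115.6  88.6] hi [672.5 156.   94.6]
bore blob 1006 L/R/T/B [644.5 126.5] [644.5 147.5] [644.3 136.9  91.6] [669.4 137.   79.6]
nose 20 [656.9 133.6  55.3] [661.3 139.7  63.7]
```

View pics/b.png

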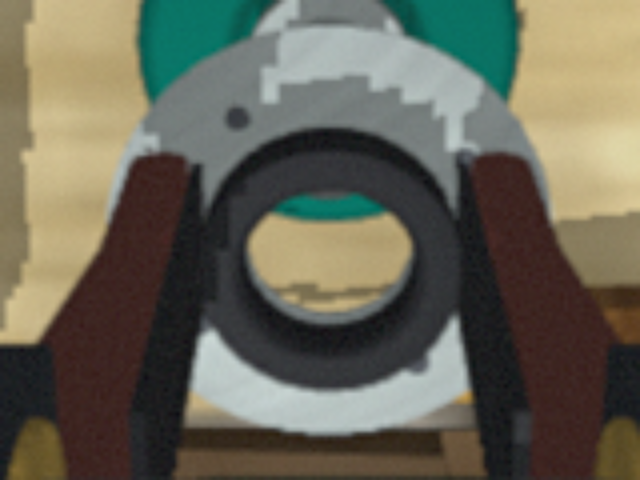

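send_rows:
  rows:
    - [0, 0, 0.3, 0, 0, 0, 0.8]
    - [0, 0, 0.3, 0, 0, 0, 0.8]
    - [0, 0, 0, 0, 0, 0, 0.8]

```text
time_s: 7.85
tool_pos: [653.9, 135.5, 58.9]
tool_rot: [[-1.0, -0.001, -0.003], [-0.001, 1.0, -0.001], [0.003, -0.001, -1.0]]
wrist_force: [-1.7, -1.2, -1.3]
gripper_width: 32.9
gripper_force: 25.0
```

```bash
python3 - <<'E'
from h import *
s=observe(); t=s['tool_pos']; print(t,s['wrist_force'],s['torque']); c=capture('wrist'); W=cloud(c)
m=(c['depth']>0)&(np.hypot(W[...,0]-655,W[...,1]-137)<14)&(W[...,2]>40)&(W[...,2]<67); k=proj(c,[t[0],t[1],t[2]]).astype(int); p=c['pixels'][max(k[1]-60,0):k[1]+60,k[0]-80:k[0]+80]; cv2.imwrite('pics/b2.png',cv2.resize(p,None,fx=4,fy=4))
q=W[m&(W[...,2]<66)&(W[...,2]>t[2]-5+12-9)]; inhand(c,t,t[2]+7)
m=(c['depth']>0)&(np.hypot(W[...,0]-655,W[...,1]-137)<8); q=W[m]; print(len(q),q.min(0),q.max(0))
E
```

```text
[653.86041632 135.50737037  58.93396586] [-1.69148392 -1.15805626 -1.34126421] [-0.02620306  0.41958541  0.01193322]
hand n 2459 z 66.4 lo [637.6 115.2  62.9] hi [672.  155.8  68.9]
bore blob 427 L/R/T/B [647.1 126.1] [647.1 147.2] [646.8 136.5  65.9] [668.6 136.5  53.9]
463 [647.09628246 129.46879627  54.82513414] [661.12393022 144.48762114  66.09979678]
```

View pics/b2.png

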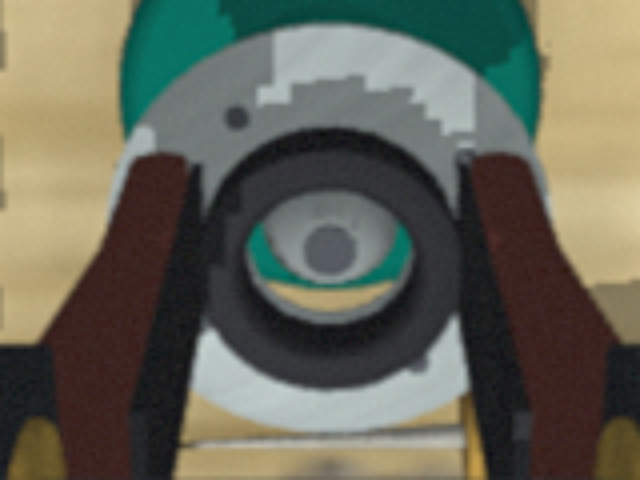

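```bash
python3 - <<'E'
from h import *
s=observe(); t=s['tool_pos']; print(t); c=capture('wrist')
k=proj(c,[653.86,135.507,58.93]).astype(int); o=np.array([k[0]-80,max(k[1]-60,0)])
for n,p,z in(('nose',(330,250),64),('hubL',(208,250),66),('hubR',(460,250),66),('hubBot',(330,388),66),('boreTop',(330,190),66)): print(n,ray(c,*(np.array(p)/4+o-.4),z).round(1))
E
```

```text
[653.99183979 135.45238764  59.43323958]
nose [652.3 136.5  64. ]
hubL [651.3 121.   66. ]
hubR [651.3 153.   66. ]
hubBot [671.1 136.5  66. ]
boreTop [643.1 136.5  66. ]
```

send_rows:
  rows:
    - [0.043, 0, 0, 0, 0, 0, 0.8]
    - [0, 0, 0.25, 0, 0, 0, 0.8]
    - [0, 0, 0.25, 0, 0, 0, 0.8]
    - [0, 0, 0, 0, 0, 0, 0.8]

```text
time_s: 8.45
tool_pos: [653.1, 135.6, 39.4]
tool_rot: [[-1.0, -0.001, -0.001], [-0.001, 1.0, -0.0], [0.001, -0.0, -1.0]]
wrist_force: [-0.4, 0.3, -0.6]
gripper_width: 33.0
gripper_force: 25.0
```

send_rows:
  rows:
    - [0, 0, 0.2, 0, 0, 0, 0.8]
    - [0, 0, 0.13, 0, 0, 0, 0.8]
    - [0, 0, 0.05, 0, 0, 0, 0.8]
    - [0, 0, 0, 0, 0, 0, 0.8]

```text
time_s: 8.95
tool_pos: [653.6, 135.6, 25.3]
tool_rot: [[-1.0, -0.001, 0.0], [-0.001, 1.0, -0.0], [-0.0, -0.0, -1.0]]
wrist_force: [-0.3, -0.3, -0.8]
gripper_width: 33.0
gripper_force: 25.0
```

send_rows:
  rows:
    - [0, 0, 0.03, 0, 0, 0, 0.8]
    - [0, 0, 0.03, 0, 0, 0, 0.8]
    - [0, 0, 0, 0, 0, 0, 0.8]

```text
time_s: 9.32
tool_pos: [653.6, 135.7, 23.1]
tool_rot: [[-1.0, -0.001, 0.0], [-0.001, 1.0, 0.0], [-0.0, 0.0, -1.0]]
wrist_force: [-0.3, 0.3, -1.1]
gripper_width: 33.1
gripper_force: 25.0
```

send_rows:
  rows:
    - [0, 0, 0.02, 0, 0, 0, 0.8]
    - [0, 0, 0, 0, 0, 0, 0.8]

```text
time_s: 9.57
tool_pos: [653.6, 135.8, 22.7]
tool_rot: [[-1.0, -0.001, 0.0], [-0.001, 1.0, 0.0], [-0.0, 0.0, -1.0]]
wrist_force: [-2.3, -0.2, 3.3]
gripper_width: 33.0
gripper_force: 25.0
```

send_rows:
  rows:
    - [0, 0, 0, 0, 0, 0, 0.5]
    - [0, 0, 0, 0, 0, 0, 0.2]
    - [0, 0, 0, 0, 0, 0, 0]
    - [0, 0, -0.4, 0, 0, 0, 0]
    - [0, 0, -0.8, 0, 0, 0, 0]
    - [0, 0, -0.8, 0, 0, 0, 0]
    - [0.8, -0.05, 0, 0, 0, 0, 0]
    - [0.8, -0.05, 0, 0, 0, 0, 0]
    - [0.8, -0.05, 0, 0, 0, 0, 0]
    - [0.78, -0.06, 0, 0, 0, 0, 0]
    - [0, 0, 0, 0, 0, 0, 0]
    - [0, 0, 0, 0, 0, 0, 0]

```text
time_s: 11.08
tool_pos: [527.6, 127.4, 103.3]
tool_rot: [[-1.0, -0.001, 0.002], [-0.001, 1.0, 0.001], [-0.002, 0.001, -1.0]]
wrist_force: [0.3, -0.0, 0.2]
gripper_width: 88.5
gripper_force: 0.0
```

```bash
python3 - <<'E'
from h import *
s=observe(); t=s['tool_pos']; print(t,s['gripper_width']); c=capture('wrist'); locate(c,['brass'])
W=cloud(c)
for a,b,R in((26,34,24),(17,24,36)):
    q=W[(c['depth']>0)&(np.hypot(W[...,0]-653,W[...,1]-136.5)<R)&(W[...,2]>a)&(W[...,2]<b)]; print(a,len(q),q.min(0).round(1),q.max(0).round(1),np.median(q[:,2]))
cv2.imwrite('pics/c.png',c['pixels'])
E
```

```text
[527.56815453 127.43823233 103.28078338] 88.4758376384484
brass zb 0.6 n 1368 ray [526.7 127.8  10. ] mid [527.1 128.   10. ] ext [39.5 39.   5.8]
26 217 [649.1 120.1  26.1] [668.9 153.9  33.4] 30.21459013679356
17 421 [658.1 108.3  18.1] [682.5 166.3  23.8] 21.138850556261662
```

View pics/c.png

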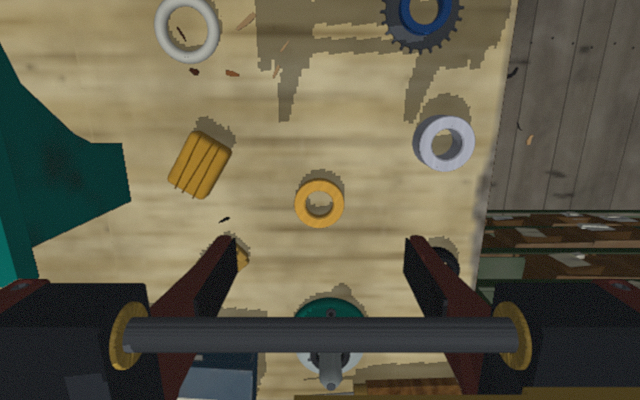

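The knife is seated on the arbor (hub top at 30 mm), and the brass ring is at (319,203) between the fingers. Next I grip it.

send_rows:
  rows:
    - [0.02, -0.01, 0.8, 0, 0, 0, 0]
    - [0, 0, 0.8, 0, 0, 0, 0]
    - [0, 0, 0.55, 0, 0, 0, 0]
    - [0, 0, 0.3, 0, 0, 0, 0]
    - [0, 0, 0.05, 0, 0, 0, 0.4]
    - [0, 0, 0, 0, 0, 0, 0.6]
    - [0, 0, 0, 0, 0, 0, 0.8]
    - [0, 0, 0, 0, 0, 0, 0.8]
    - [0, 0, 0, 0, 0, 0, 0.8]

```text
time_s: 12.25
tool_pos: [525.7, 126.9, 2.6]
tool_rot: [[-1.0, -0.001, 0.001], [-0.001, 1.0, 0.0], [-0.001, 0.0, -1.0]]
wrist_force: [0.3, -0.5, 0.4]
gripper_width: 41.3
gripper_force: 0.0
```

send_rows:
  rows:
    - [0, 0, 0, 0, 0, 0, 0.8]
    - [0, 0, 0, 0, 0, 0, 0.8]
    - [0, 0, -0.4, 0, 0, 0, 0.8]
    - [0, 0, -0.8, 0, 0, 0, 0.8]
    - [0, 0, -0.8, 0, 0, 0, 0.8]
    - [-0.8, 0.05, -0.1, 0, 0, 0, 0.8]
    - [-0.8, 0.05, 0, 0, 0, 0, 0.8]
    - [-0.8, 0.06, 0, 0, 0, 0, 0.8]
    - [-0.78, 0.06, 0, 0, 0, 0, 0.8]
    - [0, 0, 0, 0, 0, 0, 0.8]
    - [0, 0, 0, 0, 0, 0, 0.8]

```text
time_s: 13.62
tool_pos: [651.8, 135.5, 86.4]
tool_rot: [[-1.0, -0.001, -0.001], [-0.001, 1.0, -0.0], [0.001, -0.0, -1.0]]
wrist_force: [0.0, 0.1, -0.5]
gripper_width: 38.3
gripper_force: 25.0
```

```bash
cat >> h.py <<'E'
def view(name):
    s=observe(); t=s['tool_pos']; c=capture('wrist')
    k=proj(c,t).astype(int); x,y=k[0]-80,max(k[1]-60,0)
    cv2.imwrite(name,cv2.resize(c['pixels'][y:y+120,x:x+160],None,fx=4,fy=4)); print(t,s['gripper_width'])
    return c,t,lambda p,z:ray(c,p[0]/4+x-.4,p[1]/4+y-.4,z).round(1)
E
python3 - <<'E'
from h import *
c,t,f=view('pics/d.png'); inhand(c,t,t[2]-2.6+10); np.save('d.npy',[0]); W=cloud(c)
q=W[(c['depth']>0)&(np.hypot(W[...,0]-654,W[...,1]-136.5)<9)&(W[...,2]>60.5)&(W[...,2]<66)]
if len(q): print('nose',len(q),q.min(0).round(1),q.max(0).round(1))
E
```

```text
[651.81555492 135.52145647  86.35990557] 38.28898670134473
hand n 3318 z 94.1 lo [633.4 115.3  90.8] hi [673.2 156.7  96.7]
bore blob 991 L/R/T/B [642.6 126.2] [642.6 147.2] [642.3 136.7  93.8] [667.  136.7  81.8]
nose 24 [655.2 134.   60.5] [658.9 139.5  65.7]
```

send_rows:
  rows:
    - [0, 0, 0.35, 0, 0, 0, 0.8]
    - [0, 0, 0.35, 0, 0, 0, 0.8]
    - [0, 0, 0, 0, 0, 0, 0.8]

```text
time_s: 14.05
tool_pos: [651.0, 135.4, 56.2]
tool_rot: [[-1.0, -0.001, -0.004], [-0.001, 1.0, -0.001], [0.004, -0.001, -1.0]]
wrist_force: [-0.1, -1.1, -1.6]
gripper_width: 38.3
gripper_force: 25.0
```

```bash
python3 - <<'E'
from h import *
print(observe()['wrist_force']); c,t,f=view('pics/d.png'); inhand(c,t,t[2]-2.6+10); print(f((330,250),64),f((331,250),64)-f((330,251),64), proj(c,[652,136.7,64]))
k=proj(c,t).astype(int); print((proj(c,[652.4,136.7,64])-[k[0]-80-.4,max(k[1]-60,0)-.4])*4)
E
```

```text
[-0.06710411 -1.11030121 -1.63626896]
[651.03540251 135.40771849  56.20313681] 38.27398242907313
hand n 3763 z 63.9 lo [632.4 115.   60.6] hi [672.5 156.5  66.6]
bore blob 220 L/R/T/B [645.7 126.1] [645.6 147.2] [645.4 136.3  63.6] [666.1 136.3  51.6]
[648.3 136.4  64. ] [-0.1  0.2  0. ] [320.62060443 265.79913736]
[332.07713823 279.65443208]
```

View pics/d.png

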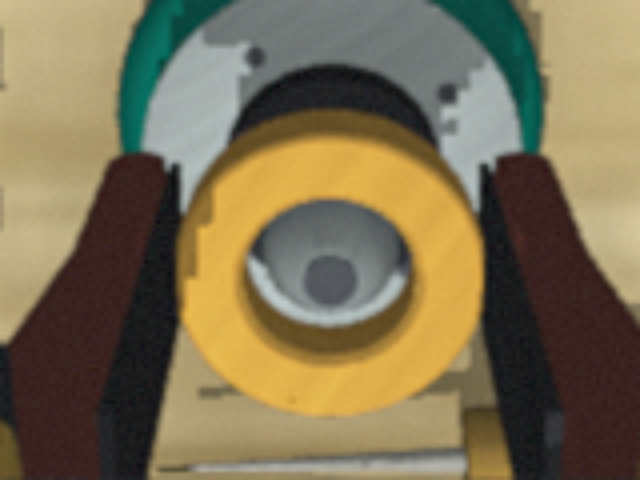

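The nose at (330,280) is centred in the brass bore, whose rim centre is (330,281), so I lower it.

send_rows:
  rows:
    - [0, 0, 0.2, 0, 0, 0, 0.8]
    - [0, 0, 0.2, 0, 0, 0, 0.8]
    - [0, 0, 0.1, 0, 0, 0, 0.8]
    - [0, 0, 0, 0, 0, 0, 0.8]
    - [0, 0, 0.03, 0, 0, 0, 0.8]
    - [0, 0, 0, 0, 0, 0, 0.8]

```text
time_s: 14.85
tool_pos: [652.8, 135.7, 37.1]
tool_rot: [[-1.0, -0.001, 0.0], [-0.001, 1.0, 0.0], [-0.0, 0.0, -1.0]]
wrist_force: [0.4, 0.5, -0.9]
gripper_width: 38.5
gripper_force: 25.0
```

send_rows:
  rows:
    - [0, 0, 0.08, 0, 0, 0, 0.8]
    - [0, 0, 0.02, 0, 0, 0, 0.8]
    - [0, 0, 0, 0, 0, 0, 0.8]

```text
time_s: 15.22
tool_pos: [652.8, 135.7, 33.0]
tool_rot: [[-1.0, -0.001, 0.0], [-0.001, 1.0, 0.0], [-0.0, 0.0, -1.0]]
wrist_force: [0.1, -0.2, -1.2]
gripper_width: 38.5
gripper_force: 25.0
```

send_rows:
  rows:
    - [0, 0, 0.02, 0, 0, 0, 0.8]
    - [0, 0, 0, 0, 0, 0, 0.8]

```text
time_s: 15.48
tool_pos: [652.8, 135.7, 32.6]
tool_rot: [[-1.0, -0.001, 0.0], [-0.001, 1.0, 0.0], [-0.0, 0.0, -1.0]]
wrist_force: [-2.0, 0.2, 2.8]
gripper_width: 38.7
gripper_force: 25.0
```

send_rows:
  rows:
    - [0, 0, 0, 0, 0, 0, 0.5]
    - [0, 0, 0, 0, 0, 0, 0.2]
    - [0, 0, 0, 0, 0, 0, 0]
    - [0, 0, -0.4, 0, 0, 0, 0]
    - [0, 0, -0.8, 0, 0, 0, 0]
    - [0, 0, -0.6, 0, 0, 0, 0]
    - [0.8, 0.2, 0, 0, 0, 0, 0]
    - [0.8, 0.2, 0, 0, 0, 0, 0]
    - [0.8, 0.2, 0, 0, 0, 0, 0]
    - [0.8, 0.2, 0, 0, 0, 0, 0]
    - [0.8, 0.2, 0, 0, 0, 0, 0]

```text
time_s: 16.85
tool_pos: [492.2, 175.9, 105.4]
tool_rot: [[-1.0, -0.001, 0.001], [-0.001, 1.0, 0.001], [-0.001, 0.001, -1.0]]
wrist_force: [0.3, 0.4, -0.2]
gripper_width: 87.4
gripper_force: 0.0
```

send_rows:
  rows:
    - [0.8, 0.2, 0, 0, 0, 0, 0]
    - [0.8, 0.2, 0, 0, 0, 0, 0]
    - [0.8, 0.18, 0, 0, 0, 0, 0]
    - [0.25, 0, 0, 0, 0, 0, 0]
    - [0, 0, 0, 0, 0, 0, 0]
    - [0, 0, 0, 0, 0, 0, 0]

```text
time_s: 17.6
tool_pos: [388.1, 198.6, 104.7]
tool_rot: [[-1.0, 0.0, 0.001], [0.0, 1.0, 0.001], [-0.001, 0.001, -1.0]]
wrist_force: [-0.7, 0.4, -0.7]
gripper_width: 88.0
gripper_force: 0.0
```

```bash
python3 - <<'E'
from h import *
s=observe(); t=s['tool_pos']; print(t,s['tool_rot'].round(4).tolist(),s['joints'].round(1)); locate(capture('wrist'),['wheel'])
c=capture('top'); W=cloud(c); cv2.imwrite('pics/top_e.png',c['pixels'])
for a,b in((37,45),(27,34),(17,26)):
    q=W[(c['depth']>0)&(np.hypot(W[...,0]-654,W[...,1]-136.5)<36)&(W[...,2]>a)&(W[...,2]<b)]
    if len(q): print(a,len(q),q.min(0).round(1),q.max(0).round(1),np.median(q[:,2]).round(1))
E
```

```text
[388.07813342 198.59889521 104.69099981] [[-1.0, 0.0, 0.0014], [0.0, 1.0, 0.0006], [-0.0014, 0.0006, -1.0]] [-42.5  14.7   8.2 127.4  -3.4  38.   58.1]
wheel zb 0.5 n 870 ray [386.8 199.5  12. ] mid [387.3 199.6  12. ] ext [34.  33.3  5.9]
37 229 [635.9 118.2  37.2] [675.9 155.3  44.6] 40.4
27 10 [636.6 128.   28.6] [661.  155.4  34. ] 32.8
17 342 [623.3 107.9  17.3] [685.9 165.5  25.9] 21.3
```

send_rows:
  rows:
    - [0.025, 0, 0.8, 0, 0, 0, 0]
    - [0, 0, 0.8, 0, 0, 0, 0]
    - [0, 0, 0.5, 0, 0, 0, 0]
    - [0, 0, 0.27, 0, 0, 0, 0]
    - [0, 0, 0.1, 0, 0, 0, 0]
    - [0, 0, 0, 0, 0, 0, 0]

```text
time_s: 18.45
tool_pos: [386.0, 198.7, 5.7]
tool_rot: [[-1.0, -0.001, 0.0], [-0.001, 1.0, 0.0], [-0.0, 0.0, -1.0]]
wrist_force: [0.8, 0.2, -0.2]
gripper_width: 87.6
gripper_force: 0.0
```

send_rows:
  rows:
    - [0, 0, 0.02, 0, 0, 0, 0.5]
    - [0, 0, 0, 0, 0, 0, 0.65]
    - [0, 0, 0, 0, 0, 0, 0.8]
    - [0, 0, 0, 0, 0, 0, 0.8]
    - [0, 0, 0, 0, 0, 0, 0.8]
    - [0, 0, 0, 0, 0, 0, 0.8]

```text
time_s: 19.2
tool_pos: [385.6, 198.6, 4.7]
tool_rot: [[-1.0, -0.001, -0.0], [-0.001, 1.0, -0.0], [0.0, -0.0, -1.0]]
wrist_force: [-0.3, 0.5, -0.2]
gripper_width: 32.2
gripper_force: 25.0
```

send_rows:
  rows:
    - [0, 0, -0.3, 0, 0, 0, 0.8]
    - [0, 0, -0.8, 0, 0, 0, 0.8]
    - [0, 0, -0.8, 0, 0, 0, 0.8]
    - [-0.8, -0.2, -0.2, 0, 0, 0, 0.8]
    - [-0.8, -0.2, 0, 0, 0, 0, 0.8]
    - [-0.8, -0.2, 0, 0, 0, 0, 0.8]
    - [-0.8, -0.2, 0, 0, 0, 0, 0.8]
    - [-0.8, -0.2, 0, 0, 0, 0, 0.8]
    - [-0.8, -0.2, 0, 0, 0, 0, 0.8]
    - [-0.8, -0.2, 0, 0, 0, 0, 0.8]
    - [-0.8, -0.17, 0, 0, 0, 0, 0.8]
    - [0, 0, 0, 0, 0, 0, 0.8]

```text
time_s: 20.7
tool_pos: [643.6, 134.7, 89.3]
tool_rot: [[-1.0, 0.001, 0.002], [0.001, 1.0, -0.001], [-0.002, -0.001, -1.0]]
wrist_force: [0.2, 0.0, -0.9]
gripper_width: 32.0
gripper_force: 25.0
```

send_rows:
  rows:
    - [-0.27, 0, 0, 0, 0, 0, 0.8]
    - [0, 0, 0, 0, 0, 0, 0.8]
    - [0, 0, 0, 0, 0, 0, 0.8]

```text
time_s: 21.08
tool_pos: [651.9, 136.5, 88.7]
tool_rot: [[-1.0, -0.002, -0.001], [-0.002, 1.0, 0.0], [0.001, 0.0, -1.0]]
wrist_force: [0.2, 0.7, -1.1]
gripper_width: 32.2
gripper_force: 25.0
```

Down to the nose level and check.

send_rows:
  rows:
    - [0, -0.02, 0.35, 0, 0, 0, 0.8]
    - [0, 0, 0.35, 0, 0, 0, 0.8]
    - [0, 0, 0, 0, 0, 0, 0.8]
    - [0, 0, 0, 0, 0, 0, 0.8]

```text
time_s: 21.58
tool_pos: [652.4, 135.2, 60.4]
tool_rot: [[-1.0, -0.001, -0.0], [-0.001, 1.0, -0.0], [0.0, -0.0, -1.0]]
wrist_force: [0.5, -0.3, -0.5]
gripper_width: 32.3
gripper_force: 25.0
```

```bash
python3 - <<'E'
from h import *
print(observe()['wrist_force']); c,t,f=view('pics/f.png'); inhand(c,t,t[2]-5+12)
E
```

```text
[ 0.51653956 -0.34515954 -0.45282897]
[652.44323753 135.22100965  60.38767577] 32.26835364145688
hand n 2309 z 67.9 lo [637.  114.9  64.4] hi [671.2 155.5  70.3]
bore blob 472 L/R/T/B [646.2 125.9] [646.2 147. ] [645.9 136.3  67.4] [668.5 136.3  55.4]
```

View pics/f.png

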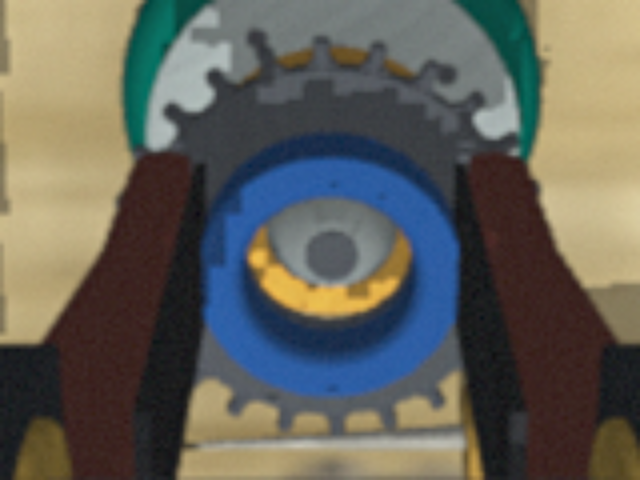

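```bash
python3 - <<'E'
from h import *
c,t,f=view('/tmp/f.png')
print(t,f((331,255),64),f((331,197),67.4),f((331,362),67.4),f((331,395),67.4),f((331,158),67.4))
E
```

```text
[652.76555965 135.27567056  60.79882206] 32.37229747555179
[652.76555965 135.27567056  60.79882206] [653.  136.4  64. ] [643.3 136.4  67.4] [666.6 136.4  67.4] [671.5 136.4  67.4] [638.  136.4  67.4]
```

send_rows:
  rows:
    - [0.03, 0.01, 0.1, 0, 0, 0, 0.8]
    - [0, 0, 0.15, 0, 0, 0, 0.8]
    - [0, 0, 0, 0, 0, 0, 0.8]
    - [0, 0, 0, 0, 0, 0, 0.8]

```text
time_s: 22.18
tool_pos: [651.3, 135.7, 50.6]
tool_rot: [[-1.0, -0.001, -0.0], [-0.001, 1.0, -0.0], [0.0, -0.0, -1.0]]
wrist_force: [1.2, 0.2, -0.9]
gripper_width: 32.1
gripper_force: 25.0
```

send_rows:
  rows:
    - [0, 0, 0.08, 0, 0, 0, 0.8]
    - [0, 0, 0.05, 0, 0, 0, 0.8]
    - [0, 0, 0, 0, 0, 0, 0.8]

```text
time_s: 22.55
tool_pos: [651.1, 135.6, 45.2]
tool_rot: [[-1.0, -0.001, -0.0], [-0.001, 1.0, -0.0], [0.0, -0.0, -1.0]]
wrist_force: [0.3, 1.3, -1.4]
gripper_width: 32.4
gripper_force: 25.0
```

send_rows:
  rows:
    - [0, 0, 0.02, 0, 0, 0, 0.8]
    - [0, 0, 0, 0, 0, 0, 0.8]

```text
time_s: 22.8
tool_pos: [651.4, 135.7, 44.8]
tool_rot: [[-1.0, -0.001, 0.0], [-0.001, 1.0, 0.0], [-0.0, 0.0, -1.0]]
wrist_force: [-0.1, 1.0, 0.0]
gripper_width: 32.0
gripper_force: 25.0
```

send_rows:
  rows:
    - [0, 0, 0.01, 0, 0, 0, 0.8]
    - [0, 0, 0, 0, 0, 0, 0.5]
    - [0, 0, 0, 0, 0, 0, 0.2]
    - [0, 0, 0, 0, 0, 0, 0]
    - [0, 0, -0.4, 0, 0, 0, 0]
    - [0, 0, -0.8, 0, 0, 0, 0]
    - [0, 0, -0.3, 0, 0, 0, 0]
    - [0.56, 0.75, 0, 0, 0, 0, 0]
    - [0.56, 0.75, 0, 0, 0, 0, 0]
    - [0.56, 0.75, 0, 0, 0, 0, 0]
    - [0, 0, 0, 0, 0, 0, 0]
    - [0, 0, 0, 0, 0, 0, 0]

```text
time_s: 24.3
tool_pos: [584.5, 224.8, 104.4]
tool_rot: [[-1.0, -0.001, 0.001], [-0.001, 1.0, -0.001], [-0.001, -0.001, -1.0]]
wrist_force: [-0.4, -1.0, 0.4]
gripper_width: 87.8
gripper_force: 0.0
```

```bash
python3 - <<'E'
from h import *
s=observe(); t=s['tool_pos']; print(t); c=capture('wrist'); locate(c,['collar'],r=16)
W=cloud(c)
for a,b in((49,55),(40,47)):
    q=W[(c['depth']>0)&(np.hypot(W[...,0]-654,W[...,1]-136.5)<36)&(W[...,2]>a)&(W[...,2]<b)]
    if len(q): print(a,len(q),q.min(0).round(1),q.max(0).round(1),np.median(q[:,2]).round(1))
cv2.imwrite('pics/g.png',c['pixels'])
E
```

```text
[584.48244516 224.84889243 104.43163043]
collar zb 0.5 n 913 ray [584.3 226.9  16. ] mid [585.6 226.9  16. ] ext [35.7 35.5  5.8]
49 41 [650.2 150.4  49.2] [658.7 154.2  53.7] 52.1
40 407 [625.6 111.8  40.1] [665.9 165.8  46.8] 43.3
```

View pics/g.png

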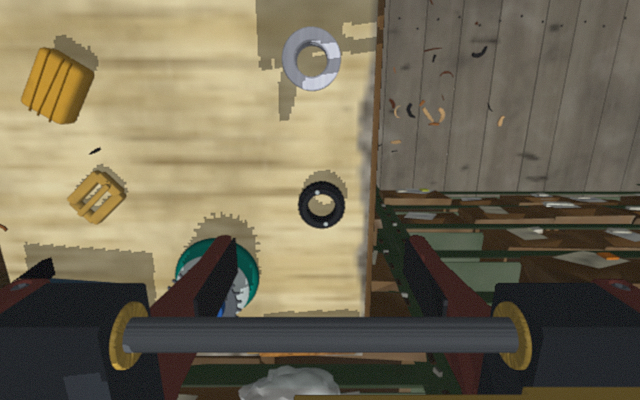

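The wheel is seated (blade top 43, hub top 52), and the collar is at (321,205) between the fingers.

send_rows:
  rows:
    - [0, 0.03, 0.8, 0, 0, 0, 0]
    - [0, 0, 0.8, 0, 0, 0, 0]
    - [0, 0, 0.55, 0, 0, 0, 0]
    - [0, 0, 0.3, 0, 0, 0, 0]
    - [0, 0, 0.08, 0, 0, 0, 0.4]
    - [0, 0, 0, 0, 0, 0, 0.6]
    - [0, 0, 0, 0, 0, 0, 0.8]
    - [0, 0, 0, 0, 0, 0, 0.8]
    - [0, 0, 0, 0, 0, 0, 0.8]
    - [0, 0, 0, 0, 0, 0, 0.8]
    - [0, 0, 0, 0, 0, 0, 0.8]

```text
time_s: 25.72
tool_pos: [584.1, 226.8, 3.3]
tool_rot: [[-1.0, -0.001, 0.0], [-0.001, 1.0, 0.0], [-0.0, 0.0, -1.0]]
wrist_force: [-1.9, -0.7, 3.2]
gripper_width: 36.5
gripper_force: 25.0
```

send_rows:
  rows:
    - [0, 0, -0.4, 0, 0, 0, 0.8]
    - [0, 0, -0.8, 0, 0, 0, 0.8]
    - [0, 0, -0.8, 0, 0, 0, 0.8]
    - [0, 0, -0.2, 0, 0, 0, 0.8]
    - [-0.57, -0.76, 0, 0, 0, 0, 0.8]
    - [-0.57, -0.76, 0, 0, 0, 0, 0.8]
    - [-0.57, -0.76, 0, 0, 0, 0, 0.8]
    - [0, 0, 0, 0, 0, 0, 0.8]
    - [0, 0, 0.4, 0, 0, 0, 0.8]
    - [0, 0, 0.15, 0, 0, 0, 0.8]
    - [0, 0, 0, 0, 0, 0, 0.8]
    - [0, 0, 0, 0, 0, 0, 0.8]

```text
time_s: 27.22
tool_pos: [652.4, 136.3, 69.1]
tool_rot: [[-1.0, -0.002, -0.0], [-0.002, 1.0, 0.0], [0.0, 0.0, -1.0]]
wrist_force: [-0.4, -0.2, -0.8]
gripper_width: 36.8
gripper_force: 25.0
```

```bash
python3 - <<'E'
from h import *
print(observe()['wrist_force']); c,t,f=view('pics/i.png'); inhand(c,t,t[2]-3.3+16)
E
```

```text
[-0.38534945 -0.20008715 -0.78833048]
[652.37421213 136.32853718  69.08590155] 36.77430270527307
hand n 2310 z 81.5 lo [635.6 115.9  78.8] hi [671.9 157.3  84.8]
bore blob 999 L/R/T/B [642.9 127.3] [642.9 147.7] [642.7 137.4  81.8] [667.  137.5  69.8]
```

View pics/i.png

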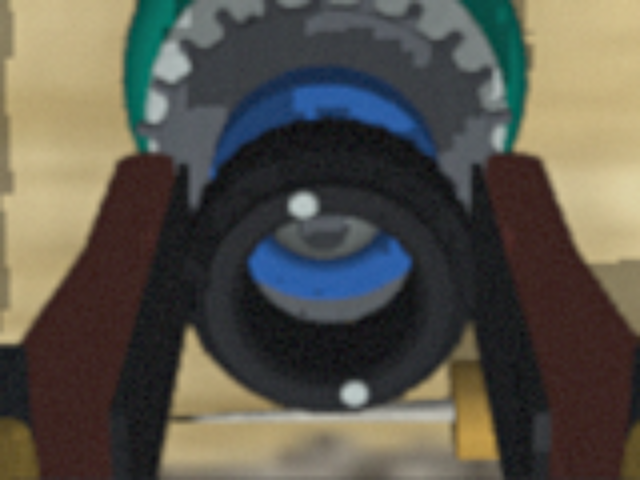

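```bash
python3 - <<'E'
from h import *
c,t,f=view('/tmp/f.png'); print(f((325,232),64),f((332,310),81.8),f((332,408),81.8))
E
```

```text
[652.5769434  136.19485109  69.32655916] 36.42984087517012
[653.7 136.5  64. ] [655.7 137.4  81.8] [669.6 137.4  81.8]
```

send_rows:
  rows:
    - [0.01, -0.02, 0.15, 0, 0, 0, 0.8]
    - [0, 0, 0.1, 0, 0, 0, 0.8]
    - [0, 0, 0, 0, 0, 0, 0.8]
    - [0, 0, 0, 0, 0, 0, 0.8]

```text
time_s: 27.82
tool_pos: [652.2, 134.9, 59.0]
tool_rot: [[-1.0, -0.001, -0.0], [-0.001, 1.0, 0.0], [0.0, 0.0, -1.0]]
wrist_force: [-0.7, -0.9, -1.4]
gripper_width: 36.3
gripper_force: 25.0
```

send_rows:
  rows:
    - [0, 0.012, 0.06, 0, 0, 0, 0.8]
    - [0, 0, 0.02, 0, 0, 0, 0.8]
    - [0, 0, 0, 0, 0, 0, 0.8]

```text
time_s: 28.2
tool_pos: [652.1, 135.4, 55.8]
tool_rot: [[-1.0, -0.001, -0.0], [-0.001, 1.0, -0.0], [0.0, -0.0, -1.0]]
wrist_force: [-0.2, 0.1, -0.7]
gripper_width: 36.4
gripper_force: 25.0
```

send_rows:
  rows:
    - [0, 0, 0.02, 0, 0, 0, 0.8]
    - [0, 0, 0, 0, 0, 0, 0.8]

```text
time_s: 28.45
tool_pos: [652.3, 135.4, 55.4]
tool_rot: [[-1.0, -0.001, 0.0], [-0.001, 1.0, 0.0], [-0.0, 0.0, -1.0]]
wrist_force: [-0.4, 0.6, 1.6]
gripper_width: 36.3
gripper_force: 25.0
```

Contact; release, rise and back off for a check.

send_rows:
  rows:
    - [0, 0, 0, 0, 0, 0, 0.5]
    - [0, 0, 0, 0, 0, 0, 0.2]
    - [0, 0, 0, 0, 0, 0, 0]
    - [0, 0, -0.4, 0, 0, 0, 0]
    - [0, 0, -0.8, 0, 0, 0, 0]
    - [0, 0, -0.6, 0, 0, 0, 0]
    - [0.8, 0.3, 0, 0, 0, 0, 0]
    - [0.8, 0.3, 0, 0, 0, 0, 0]
    - [0.8, 0.3, 0, 0, 0, 0, 0]
    - [0.8, 0, 0, 0, 0, 0, 0]
    - [0, 0, 0, 0, 0, 0, 0]
    - [0, 0, 0, 0, 0, 0, 0]

```text
time_s: 29.95
tool_pos: [525.3, 171.4, 128.1]
tool_rot: [[-1.0, -0.001, 0.002], [-0.001, 1.0, 0.001], [-0.002, 0.001, -1.0]]
wrist_force: [0.2, -0.1, 0.4]
gripper_width: 88.1
gripper_force: 0.0
```

```bash
python3 - <<'E'
from h import *
for n in('wrist','side','top'):
    c=capture(n); W=cloud(c); print(n)
    for a,b in((65,71),(60,65),(50,58),(40,47),(18,25)):
        q=W[(c['depth']>0)&(np.hypot(W[...,0]-654,W[...,1]-136.5)<36)&(W[...,2]>a)&(W[...,2]<b)]
        if len(q): print(a,len(q),q.min(0).round(1),q.max(0).round(1),np.median(q[:,2]).round(1))
    k=proj(c,[654,136,60]).astype(int); p=c['pixels'][max(k[1]-50,0):k[1]+50,max(k[0]-60,0):k[0]+60]; cv2.imwrite(f'pics/fin_{n}.png',cv2.resize(p,None,fx=4,fy=4))
print(observe()['tool_pos'])
E
```

```text
wrist
65 750 [637.8 119.2  65. ] [669.1 154.5  70. ] 67.9
60 344 [641. 118.  60.] [668.  155.2  65. ] 63.3
50 106 [647.5 119.   51. ] [666.2 155.7  57.9] 55.8
40 106 [659.  109.4  40.6] [673.  164.4  44.3] 43.2
18 528 [624.3 111.9  18.1] [638.8 162.1  22.9] 21.1
side
top
[525.19817633 171.08971547 127.38564006]
```

View pics/fin_wrist.png

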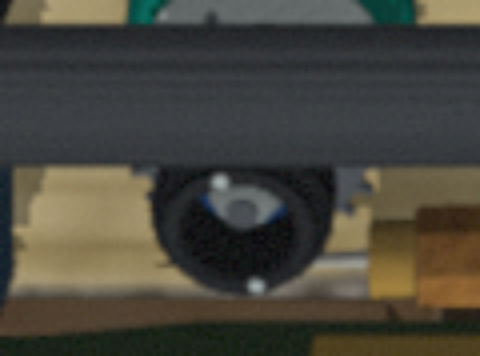

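The collar (240,225) is on the arbor with its top at about 68 mm. The wheel is at 43 and the knife at 21, as they should be. Handing in.

```bash
python3 -c "
from workcell import *
print(close_job())"
```

```text
the job is handed in; nothing more can be done
None
```

The arbor is made up in order (knife, brass spacer, marking wheel, collar), each lowered until it sat and at the right height by camera depth, and the job was handed in at about 30 s; the hand-in returned no verdict. I touched none of the other parts, but did not re-measure their positions at the end.

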